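# Index a brake disc round on its ratchet stand

## Task

On the service bench stand two ratchet index stands; one carries a bright brake disc, the other a dark sprocket. Work the red-gripped lever of the brake disc's stand in full strokes, letting it spring back each time, until the disc's yellow wheel nut stands at that stand's orange pointer, then leave the lever sprung back at rest. Turn the disc by its lever only, without touching the disc, and leave the sprocket's stand alone.

Things in the scene. Friction and masses are not known exactly. Their poses are not given: they have to be found in the camera images.
- index_stand: Grey round stand bolted to the bench, 214 mm across, carrying the brake disc. Origin: centre of its underside, on the vertical axis about which disc and lever turn. Its +x points from the axis to the orange pointer (post to 93 mm high, cone tip 64 mm from the axis, 77 mm up). The lever works on the -x side, nearer the robot. Pawl and pins lie below 50 mm.
- brake_disc: Bright disc, 124 mm across, face 60 mm up, on a wheel with 12 brass pins. Origin on the stand's axis; +x to the yellow nut. Stays where left. Seen from above each full stroke turns it 30 degrees counter-clockwise (the first: up to 45) to fixed 30-degree stops, one with the nut within 5 degrees of the pointer. Starts 50 to 135 degrees short: 2 to 4 strokes; it cannot be turned back.
- yellow_nut (a point): Centre of the top of the yellow wheel nut (21 mm in diameter; the other three are dark), 42 mm from the stand's axis, 80 mm above the bench. It moves round with the disc.
- disc_lever_grip (a point): Top centre of the red upright grip of that stand's lever: 26 mm in diameter, 53 to 125 mm up, 135 mm from the axis. At rest at x -126, y +48 mm in the stand's frame; pushed, it swings 42 degrees counter-clockwise (from above) to a stop at y -48 mm, against 1 to 5 N, and springs back when let go. Go within 4 degrees of the stop and back to rest, or the pawl misses the next pin.
- sprocket_stand: The bystander: a like stand, with a like red-gripped lever, that carries a dark toothed sprocket 126 mm in diameter. Same frame as index_stand. Not to be touched.

How it is judged:
By the outcome, as a careful person would: the job done as asked, in the order asked, and still so for the second after the job is handed in, with the robot touching nothing.
It also fails if it takes over 64 s, if anything falls off the work surface, if the arm or the gripper's body presses on something with over 40 N, if the wrist force passes 120 N, or if a joint passes its speed limit or range.

## Robot

A 6-joint arm with a two-finger parallel gripper is mounted at the origin on the work surface. World frame = base frame: x ahead of the robot, y to its left, z up, the work surface at z = 0. Lengths are in m, angles in rad, forces in N, time in s.
With the tool pointing down it reaches from about 0.25 to 0.725 m from the base axis. Payload 4 kg.
Tool frame: the origin (TCP) lies between the finger pads; the fingertips stand 17 mm ahead of it and the grasp point (between the pads) lies 2 mm behind it; z points along the fingers, x is the direction in which the jaws open and shut, and the axes are right-handed (so a half turn about z gives the same grasp; the last joint's range is limited). The gripper opens to 85 mm and grips with 20 to 120 N. Pads are 22 mm wide; open, the fingers measure 114 mm over their backs; the gripper's body (76 mm by 85 mm) begins 54 mm behind the grasp point. The pads swing forward as they close: fully open they stand 13 mm farther back than shut.
Start: joints at [-1.194, 0.241, 0.005, 1.335, 0, 1.571], TCP at [0.184, -0.465, 0.248] pointing down, gripper open.
Joint ranges: [-2.72, 2.72], [-1.05, 1.87], [-1.09, 1.28], [-1.99, 2.15], [-1.42, 1.44], [-3.14, 3.14]. Speed limits (rad/s): [2.79, 2.79, 3.14, 3.14, 3.14, 3.14].

## Interface

Orientations are given as a unit quaternion [x, y, z, w].
In Python, from workcell import telemetry, cams, workorder gives the robot as it stands. The module is installed in compiled form; this text tells all that it offers.
- The arm moves only by the tool apply_moves, never from a script. Its argument "moves" is a list that holds one entry, the list of rows, each a list of 4 numbers: the shift along the tool's x, y, z in mm, then the turn about the tool's z in degrees. A call has exactly 10 rows; each row shifts and turns the pose as measured when the row begins, along the tool's axes as they then stand; what a row does not reach is not made up. A row lasts 1/10 s, in which the tool goes at most 50 mm and 8.59 degrees, less where a joint would pass 70% of its speed; a pose out of reach is approached as far as the arm can. A call with a gripper value outside its range is refused whole. "hand" is the gripper's target within -1 to 1 (fully open at 1, half-way at 0, shut at -1), set as the call begins (left out, the last holds). The fingers move at their own pace and stop on an object; the grip force is fixed at half the most. Time passes only in rows, so rows that do not move let the fingers close, or fill a call up. It gives the time, the measured TCP pose, the force and the opening at its end, in the units of the state.
- telemetry.get_obs(): the state, without advancing time (a new reading comes with each control period).
- cams.camera(name): name is "scene" or "top" or "wrist"; returns a dict with "color" (420x560x3 uint8, red, green, blue), "fovy" (degrees; the focal length in pixels is half the picture's height over the tangent of half this angle, whatever the lens; pixels are square), "cx", "cy" (the principal point, pixels), "camera_from_world" (4x4, takes a point from world to camera coordinates). Camera axes: x right, y down, z forward; pixel columns grow to the right and rows downward; lengths in m; the calibration is good to about 2 mm. A picture is of the moment at which its call begins. There is no depth.
- workorder.job_done(): hands the job in, once; it reports no verdict.
The state is a dict: "clock": time; "joint_pos": joint angles; "joint_vel": joint speeds; "tau": joint torques, N m; "eef_pos": TCP position; "tool_rot": TCP orientation; "ft_force": force on the tool from outside, world axes, zero at the start; "ft_torque": the same for the moment, N m; "grip_width": finger opening in m.
Only numpy, scipy, OpenCV 4.12 (cv2) and the standard library are available. Lean on these libraries where they do the work, as an engineer would, in place of code of your own. Each camera call takes 0.05 s, during which the arm holds its last target. There are 200 camera calls.

## Working session

There is one attempt and no reset: what is moved stays moved. The work goes in short steps, Python scripts to look and compute and a tool call to move; the robot and the scene stay as the last step left them, time stands still between calls to the robot, and variables do not carry over. Pictures are saved under pics/ and viewed, about 8 in all and at most 12, crops included, and the job is handed in when it is done.

Besides the shell and the picture viewer there is one more tool, called after "Call:" as a command line: name --argument value ..., lists and objects as JSON in quotes. apply_moves: Moves the arm, as the interface text tells. Its arguments: {"type":"object","properties":{"moves":{"type":"array"},"hand":{"type":"number"}},"required":["moves"]}

```bash
mkdir -p pics; cat > h.py <<'E'
import numpy as np, cv2
from workcell import telemetry, cams, workorder
def shot(n,f):
    c=cams.camera(n); cv2.imwrite(f'pics/{f}.png',c['color'][:,:,::-1]); return c
def ray(c,u,v,z):
    f=c['color'].shape[0]/2/np.tan(np.radians(c['fovy'])/2)
    T=np.linalg.inv(c['camera_from_world']); d=T[:3,:3]@[(u-c['cx'])/f,(v-c['cy'])/f,1]
    o=T[:3,3]; return o+d*(z-o[2])/d[2]
def proj(c,p):
    f=c['color'].shape[0]/2/np.tan(np.radians(c['fovy'])/2)
    q=c['camera_from_world']@np.append(p,1); return f*q[0]/q[2]+c['cx'],f*q[1]/q[2]+c['cy']
def blobs(c,lo,hi,amin=15):
    h=cv2.cvtColor(c['color'],cv2.COLOR_RGB2HSV)
    m=cv2.inRange(h,np.array(lo),np.array(hi))
    n,_,s,ce=cv2.connectedComponentsWithStats(m)
    return [(ce[i].round(1),s[i]) for i in range(1,n) if s[i][4]>=amin]
E
python3 - <<'E'
from h import *
t=shot('top','top0'); s=shot('scene','sc0')
cv2.imwrite('pics/both0.png',cv2.resize(np.vstack([t['color'],s['color']])[:,:,::-1],(400,600))) 
for c in (t,s):
    print(np.linalg.inv(c['camera_from_world'])[:3,3].round(3),c['fovy'],c['cx'],c['cy'])
    for nm,lo,hi in(('yel',(22,120,100),(35,255,255)),('or',(8,150,120),(20,255,255)),('red',(0,130,70),(6,255,255)),('red2',(172,130,70),(180,255,255))):
        print(nm,[(list(a),list(b)) for a,b in blobs(c,lo,hi)])
o=telemetry.get_obs();print(o['eef_pos'],o['tool_rot'],o['grip_width'],o['clock'])
E
```

```text
[0.467 0.015 0.753] 55.11532303512503 278.95479437120423 213.1141272952196
yel [([np.float64(200.1), np.float64(171.0)], [np.int32(195), np.int32(165), np.int32(11), np.int32(12), np.int32(93)])]
or [([np.float64(166.2), np.float64(135.2)], [np.int32(159), np.int32(129), np.int32(16), np.int32(14), np.int32(149)]), ([np.float64(410.5), np.float64(144.0)], [np.int32(403), np.int32(138), np.int32(16), np.int32(13), np.int32(163)]), ([np.float64(170.2), np.float64(147.1)], [np.int32(166), np.int32(143), np.int32(8), np.int32(10), np.int32(39)]), ([np.float64(407.4), np.float64(155.1)], [np.int32(404), np.int32(151), np.int32(8), np.int32(12), np.int32(57)])]
red [([np.float64(421.4), np.float64(65.5)], [np.int32(407), np.int32(42), np.int32(31), np.int32(49), np.int32(632)]), ([np.float64(169.6), np.float64(264.3)], [np.int32(160), np.int32(258), np.int32(25), np.int32(15), np.int32(232)]), ([np.float64(368.2), np.float64(267.8)], [np.int32(357), np.int32(260), np.int32(22), np.int32(16), np.int32(273)])]
red2 []
[1.295 0.048 0.639] 51.011704908497805 277.86029405563295 212.208852880139
[... 1303 characters left out ...]
np.float64(276.8)], [np.int32(252), np.int32(270), np.int32(26), np.int32(15), np.int32(299)])]
red [([np.float64(130.8), np.float64(15.6)], [np.int32(89), np.int32(0), np.int32(78), np.int32(35), np.int32(2303)]), ([np.float64(218.5), np.float64(189.9)], [np.int32(212), np.int32(175), np.int32(14), np.int32(31), np.int32(342)]), ([np.float64(362.8), np.float64(193.4)], [np.int32(356), np.int32(178), np.int32(15), np.int32(32), np.int32(358)]), ([np.float64(100.1), np.float64(370.2)], [np.int32(92), np.int32(340), np.int32(18), np.int32(60), np.int32(916)])]
red2 []
[ 0.18378084 -0.46440769  0.24749344] [ 8.27034842e-01 -5.62149830e-01 -7.93494795e-04 -5.56828039e-04] 0.08507583543478404 0.1
```

View pics/top0.png

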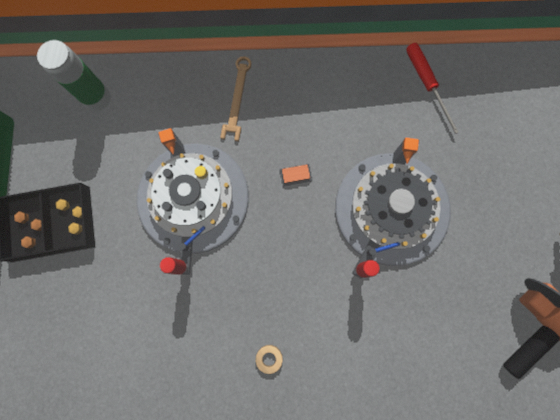

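View pics/sc0.png

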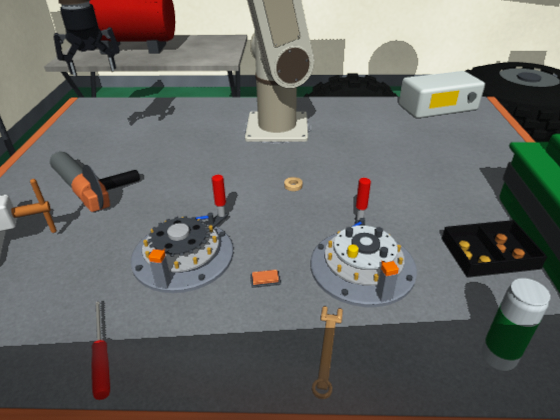

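The brake disc's stand is the left one in the top view: disc at about (187,192), nut (200,171), pointer (166,135), grip top about (168,265). The sprocket's stand is on the right, at about (395,205).

```bash
python3 - <<'E'
from h import *
t=shot('top','top1')
cv2.imwrite('pics/crop1.png',cv2.resize(t['color'][120:290,125:260,::-1],None,fx=3.5,fy=3.5,interpolation=cv2.INTER_CUBIC))
h=cv2.cvtColor(t['color'],cv2.COLOR_RGB2HSV)
m=cv2.inRange(h,(0,0,165),(180,50,255)); m[:, :135]=0; m[:,260:]=0; m[:140]=0; m[250:]=0
cs=max(cv2.findContours(m,0,2)[0],key=cv2.contourArea); hull=cv2.convexHull(cs); e=cv2.fitEllipse(hull);print('disc',e)
print('axis z60',ray(t,*e[0],.06)); print('nut',ray(t,200.1,171,.08))
m=cv2.inRange(h,(0,130,130),(6,255,255));m[:200]=0;m[:,260:]=0
for c in cv2.findContours(m,0,2)[0]: print('grip',cv2.minEnclosingCircle(c),cv2.boundingRect(c))
print('tip',ray(t,172,151.5,.077),'head',ray(t,166,135,.09)); print('gripish',ray(t,168,265,.125))
E
```

```text
disc ((188.5377960205078, 190.0165557861328), (71.18280792236328, 87.11624145507812), 76.79694366455078)
axis z60 [0.63788234 0.19008088 0.06      ]
nut [0.66652219 0.16555029 0.08      ]
grip ((179.5, 260.5), 1.581238865852356) (178, 260, 4, 2)
grip ((168.60714721679688, 264.21429443359375), 9.046819686889648) (160, 258, 17, 15)
tip [0.70439663 0.21679252 0.077     ] head [0.73029908 0.22438813 0.09      ]
gripish [0.50230381 0.203232   0.125     ]
```

View pics/crop1.png

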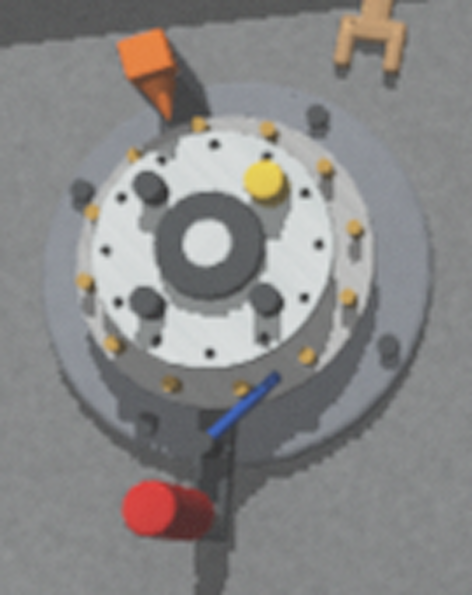

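The crop (3.5x) shows the disc face centred at crop (212,249), the cone tip at (168,117), the grip top at (150,507) and the nut at (266,180).

```bash
python3 - <<'E'
from h import *
t=cams.camera('top'); s=cams.camera('scene')
P=lambda u,v,z: ray(t,125+u/3.5,120+v/3.5,z)[:2]
g=P(150,507,.125);n=P(265,180,.08);k=P(168,117,.077);a=P(212,249,.06)
print('grip',g,'nut',n,'tip',k,'axis',a)
print('r grip,nut,tip',[np.linalg.norm(q-a).round(4) for q in (g,n,k)])
# similarity-free fit: axis+yaw from grip(-.126,.048), tip(.064,0), disc(0,0)
S=np.array([[-.126,.048],[.064,0],[0,0]]);W=np.array([g,k,a])
A=S-S.mean(0);B=W-W.mean(0);th=np.arctan2((A[:,0]*B[:,1]-A[:,1]*B[:,0]).sum(),(A*B).sum())
R=np.array([[np.cos(th),-np.sin(th)],[np.sin(th),np.cos(th)]]);c=W.mean(0)-R@S.mean(0)
print('yaw',np.degrees(th),'axis',c,'resid mm',((W-(S@R.T+c))*1e3).round(1).tolist())
d=n-c;print('nut ang rel',np.degrees(np.arctan2(d[1],d[0])-th),np.linalg.norm(d))
ang=lambda b:c+R@(.135*np.array([np.cos(b),np.sin(b)]))
for nm,x in(('rest',(-.126,.048)),('stop',(-.126,-.048))):
  print(nm,c+R@x)
# second view check: scene red grip top & nut projection
print('scene grip',proj(s,[*(c+R@[-.126,.048]),.125]),'nut',proj(s,[*n,.08]))
o=telemetry.get_obs()
from scipy.spatial.transform import Rotation as Ro
print(Ro.from_quat(o['tool_rot']).as_matrix().round(3),o['joint_pos'])
E
```

```text
grip [0.50252973 0.2034636 ] nut [0.66572195 0.16446164] tip [0.70078474 0.21490667] axis [0.63594771 0.19534149]
r grip,nut,tip [np.float64(0.1337), np.float64(0.0429), np.float64(0.0677)]
yaw 17.400097772075352 axis [0.63759303 0.19548296] resid mm [[-0.5, -0.1], [2.1, 0.3], [-1.6, -0.1]]
nut ang rel -65.19959221778181 0.04187551357646297
rest [0.50300478 0.20360713]
stop [0.53171285 0.1120001 ]
scene grip (np.float64(364.2240188581812), np.float64(179.2652690556236)) nut (np.float64(352.04065294118556), np.float64(245.92458923840806))
[[ 0.368 -0.93  -0.   ]
 [-0.93  -0.368  0.001]
 [-0.001  0.    -1.   ]] [-1.19403586e+00  2.40995896e-01  4.45796983e-03  1.33518628e+00
 -2.03450550e-05  1.57078221e+00]
```

```bash
cat > plan.py <<'E'
import sys
from h import *
from scipy.spatial.transform import Rotation as Ro
C=np.array([.6376,.1955]);Y=17.4
def grip(b,off,r=.135):   # lever angle b deg from rest (0..42), tool centre off m behind tangentially
    a=np.radians(Y+180-20.85+b); return C+r*np.array([np.cos(a),np.sin(a)])-off*np.array([-np.sin(a),np.cos(a)]), Y-20.85+b
def rows(goal,yaw,n=10):
    o=telemetry.get_obs(); R=Ro.from_quat(o['tool_rot']).as_matrix(); p=o['eef_pos']
    y0=np.degrees(np.arctan2(R[1,0],R[0,0])); dy=(yaw-y0+180)%360-180
    d=(np.array(goal)-p)*1e3/n; t=-dy/n
    print('now',p.round(4),'yaw',y0.round(1),'F',o['ft_force'].round(1),'t',round(o['clock'],2))
    for i in range(n):
        a=np.radians(y0+dy*i/n); R=np.array([[np.cos(a),np.sin(a),0],[np.sin(a),-np.cos(a),0],[0,0,-1]])
        print([*(R.T@d).round(1).tolist(),round(t,1)],end=',')
    print()
E
python3 - <<'E'
from plan import *
g,y=grip(0,.055); print(g,y); rows([.45,0,.24],-30); 
E
```

```text
[0.50615442 0.25852428] -3.450000000000003
now [ 0.1839 -0.4647  0.2479] yaw -68.4 F [0.8 0.4 0.5] t 0.25
[-33.4, -41.8, 0.8, np.float64(-3.8)],[-30.5, -44.0, 0.8, np.float64(-3.8)],[-27.5, -45.9, 0.8, np.float64(-3.8)],[-24.4, -47.7, 0.8, np.float64(-3.8)],[-21.1, -49.2, 0.8, np.float64(-3.8)],[-17.8, -50.5, 0.8, np.float64(-3.8)],[-14.4, -51.6, 0.8, np.float64(-3.8)],[-10.9, -52.4, 0.8, np.float64(-3.8)],[-7.3, -53.0, 0.8, np.float64(-3.8)],[-3.8, -53.4, 0.8, np.float64(-3.8)],
```

Call:
apply_moves --moves '[[[-33, -42, 0, -3.8], [-30, -44, 0, -3.8], [-27, -46, 0, -3.8], [-24, -48, 0, -3.8], [-21, -49, 0, -3.8], [-18, -50, 0, -3.8], [-14, -50, 0, -3.8], [-11, -50, 0, -3.8], [-7, -50, 0, -3.8], [-4, -50, 0, -3.8]]]' --hand -1

```text
clock: 1.25
eef_pos: [0.4327, -0.0289, 0.2472]
tool_rot: [0.966, -0.257, 0.002, 0.0]
ft_force: [0.9, 0.0, -0.8]
grip_width: -0.0002
```

```bash
python3 -c "
from plan import *
g,y=grip(0,.055);rows([*g,.2],y)"
```

```text
now [ 0.4327 -0.0289  0.2472] yaw -29.7 F [ 0.9  0.  -0.8] t 1.25
[-7.9, -28.6, 4.7, np.float64(-2.6)],[-6.6, -28.9, 4.7, np.float64(-2.6)],[-5.2, -29.2, 4.7, np.float64(-2.6)],[-3.9, -29.4, 4.7, np.float64(-2.6)],[-2.5, -29.6, 4.7, np.float64(-2.6)],[-1.2, -29.6, 4.7, np.float64(-2.6)],[0.2, -29.7, 4.7, np.float64(-2.6)],[1.6, -29.6, 4.7, np.float64(-2.6)],[2.9, -29.5, 4.7, np.float64(-2.6)],[4.3, -29.4, 4.7, np.float64(-2.6)],
```

Call:
apply_moves --moves '[[[-8, -29, 4, -2.6], [-7, -29, 4, -2.6], [-5, -29, 4, -2.6], [-4, -29, 4, -2.6], [-2, -30, 4, -2.6], [-1, -30, 4, -2.6], [0, -30, 4, -2.6], [2, -30, 4, -2.6], [3, -30, 4, -2.6], [4, -30, 4, -2.6]]]'

```text
clock: 2.25
eef_pos: [0.5072, 0.2775, 0.2049]
tool_rot: [1.0, -0.019, 0.003, 0.001]
ft_force: [0.1, 0.3, -0.1]
grip_width: 0.0001
```

```bash
python3 -c "
from plan import *
g,y=grip(0,.055);rows([*g,.095],y)"
```

```text
now [0.5072 0.2775 0.2049] yaw -2.2 F [ 0.1  0.3 -0.1] t 2.25
[-0.0, 1.9, 11.0, np.float64(0.1)],[-0.0, 1.9, 11.0, np.float64(0.1)],[-0.0, 1.9, 11.0, np.float64(0.1)],[-0.0, 1.9, 11.0, np.float64(0.1)],[-0.0, 1.9, 11.0, np.float64(0.1)],[-0.0, 1.9, 11.0, np.float64(0.1)],[-0.0, 1.9, 11.0, np.float64(0.1)],[0.0, 1.9, 11.0, np.float64(0.1)],[0.0, 1.9, 11.0, np.float64(0.1)],[0.0, 1.9, 11.0, np.float64(0.1)],
```

Call:
apply_moves --moves '[[[0, 2, 12, 0], [0, 2, 12, 0], [0, 2, 12, 0], [0, 2, 12, 0], [0, 2, 12, 0], [0, 2, 12, 0], [0, 2, 12, 0], [0, 2, 12, 0], [0, 1, 10, 0], [0, 0, 3, 0]]]'

```text
clock: 3.25
eef_pos: [0.5041, 0.258, 0.0863]
tool_rot: [1.0, -0.019, -0.0, 0.004]
ft_force: [-0.4, 0.2, 0.4]
grip_width: 0.0001
```

```bash
python3 -c "
from plan import *
shot('top','t2');s=shot('scene','s2');cv2.imwrite('pics/s2c.png',cv2.resize(s['color'][120:300,270:470,::-1],None,fx=3,fy=3))
g,y=grip(0,.024);print(g);rows([*g,.095],y)
o=telemetry.get_obs();print(o['joint_pos'])"
```

```text
[0.50428892 0.22758046]
now [0.5045 0.2585 0.0871] yaw -2.1 F [-0.8  0.   0.6] t 3.35
[0.1, 3.1, -0.8, np.float64(0.1)],[0.1, 3.1, -0.8, np.float64(0.1)],[0.1, 3.1, -0.8, np.float64(0.1)],[0.1, 3.1, -0.8, np.float64(0.1)],[0.1, 3.1, -0.8, np.float64(0.1)],[0.1, 3.1, -0.8, np.float64(0.1)],[0.1, 3.1, -0.8, np.float64(0.1)],[0.1, 3.1, -0.8, np.float64(0.1)],[0.1, 3.1, -0.8, np.float64(0.1)],[0.2, 3.1, -0.8, np.float64(0.1)],
[ 0.47677457  0.48979093 -0.06992857  1.01391426 -0.0064065   2.08509278]
```

View pics/s2c.png

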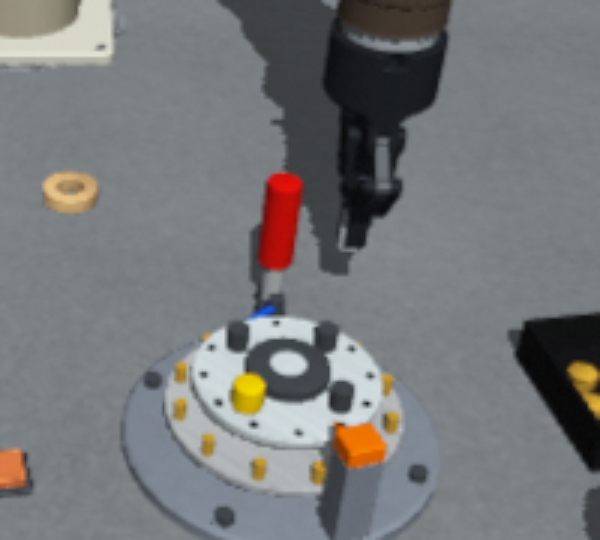

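The fingers stand beside the red grip, on its far (+y) side, and the lever is at rest. Next I approach and start the stroke.

Call:
apply_moves --moves '[[[0, 5, -8, 0], [0, 5, -6, 0], [0, 5, -3, 0], [0, 5, 0, 0], [0, 4, 0, 0], [0, 3, 0, 0], [0, 3, 0, 0], [0, 2, 0, 0], [0, 2, 0, 0], [0, 2, 0, 0]]]'

```text
clock: 4.35
eef_pos: [0.5048, 0.2217, 0.1095]
tool_rot: [1.0, -0.018, 0.003, 0.001]
ft_force: [0.6, 1.0, 1.6]
grip_width: -0.0001
```

```bash
cat > look.py <<'E'
from plan import *
def red(c):
    h=cv2.cvtColor(c['color'],cv2.COLOR_RGB2HSV); m=cv2.inRange(h,(0,130,60),(6,255,255)); m[:150]=0; m[:,:300]=0; m[300:]=0
    ys,xs=np.where(m>0); k=ys<ys.min()+5; return xs[k].mean().round(1),ys.min(),len(xs)
def status():
    s=cams.camera('scene'); t=cams.camera('top'); o=telemetry.get_obs(); p=o['eef_pos']; v=p[:2]-C
    R=Ro.from_quat(o['tool_rot']).as_matrix(); y0=np.degrees(np.arctan2(R[1,0],R[0,0]))
    print('tool ang from rest lever',(np.degrees(np.arctan2(v[1],v[0]))-(Y+180-20.85)+180)%360-180,'r',np.hypot(*v),'z',p[2],'yaw-lever0',y0-(Y-20.85),'F',o['ft_force'].round(1),'t',round(o['clock'],2))
    u,w,n=red(s); g=ray(s,u,w+2.5,.125)[:2]-C; print('scene grip',u,w,n,'lever ang',(np.degrees(np.arctan2(g[1],g[0]))-(Y+180-20.85)+180)%360-180,np.hypot(*g))
    for b,_ in blobs(t,(22,120,100),(35,255,255),40):
        if 140<b[0]<250 and 130<b[1]<250:
            d=ray(t,*b,.08)[:2]-C; print('nut ang',np.degrees(np.arctan2(d[1],d[0]))-Y,np.hypot(*d))
    return s,t
if __name__=='__main__': status()
E
python3 look.py
```

```text
tool ang from rest lever -7.615858281087583 r 0.1353401785333016 z 0.10941590176248935 yaw-lever0 1.3245974838953432 F [-1.1  0.9  0.9] t 4.45
scene grip 361.4 177 371 lever ang 2.5880519385300147 0.13365947005170373
nut ang -63.399903863247204 0.041635057280747394
```

Call:
apply_moves --moves '[[[-1, 7, 1, -3], [-1, 10, 1, -4.2], [-1, 10, 0, -4.2], [-1, 10, 0, -4.2], [-1, 10, 0, -4.2], [-1, 10, 0, -4.2], [-1, 10, 0, -4.2], [-1, 7, 0, -3], [0, 5, 0, -2], [0, 3, 0, -1]]]'

```text
clock: 5.45
eef_pos: [0.511, 0.1464, 0.1076]
tool_rot: [0.956, 0.293, -0.001, -0.006]
ft_force: [-3.7, 3.2, 3.0]
grip_width: -0.0001
```

```bash
python3 look.py
```

```text
tool ang from rest lever 24.74843220592936 r 0.1356821575502111 z 0.10749269017563136 yaw-lever0 37.38337215315109 F [-4.3  1.9  2.2] t 5.55
scene grip 328.0 182 367 lever ang 35.01832641632541 0.13383571254821988
nut ang -38.82441088808477 0.041186429138727956
```

Call:
apply_moves --moves '[[[0, 3, 0, -1], [0, 3, 0, -1], [0, 2.5, 0, -1], [0, 2.5, 0, -1], [0, 2, 0, 0], [0, 2, 0, 0], [0, 2, 0, 0], [0, 2, 0, 0], [0, 2, 0, 0], [0, 2, 0, 0]]]'

```text
clock: 6.55
eef_pos: [0.5189, 0.1325, 0.1065]
tool_rot: [0.944, 0.329, -0.006, -0.014]
ft_force: [-8.2, 7.7, 5.0]
grip_width: -0.0
```

```bash
python3 look.py
```

```text
tool ang from rest lever 31.395362927385463 r 0.13438834047910717 z 0.10647028206783853 yaw-lever0 41.9161094948032 F [-8.5  7.7  4.3] t 6.65
scene grip 321.6 184 374 lever ang 41.67730292797353 0.1354943247569546
```

Call:
apply_moves --moves '[[[1, -8, 0, 3], [2, -12, 0, 5], [2, -12, 0, 5], [2, -12, 0, 5], [2, -12, 0, 5], [2, -12, 0, 5], [2, -12, 0, 5], [2, -12, 0, 5], [1, -12, 0, 4], [0, -10, 0, 0]]]'

```text
clock: 7.65
eef_pos: [0.5133, 0.2439, 0.1078]
tool_rot: [0.999, -0.049, 0.0, -0.009]
ft_force: [0.5, 0.6, -0.4]
grip_width: -0.0001
```

```bash
python3 -c "
from look import *
s,t=status(); cv2.imwrite('pics/c3.png',cv2.resize(t['color'][110:300,115:270,::-1],None,fx=3,fy=3))"
```

```text
tool ang from rest lever -18.02890089103053 r 0.13380577791717643 z 0.10782364564400282 yaw-lever0 -2.034440360467025 F [-0.3 -0.6 -0.4] t 7.75
scene grip 364.3 177 367 lever ang -0.039135382692961684 0.13392974771407257
nut ang -31.416959635544593 0.04095875423696499
```

View pics/c3.png

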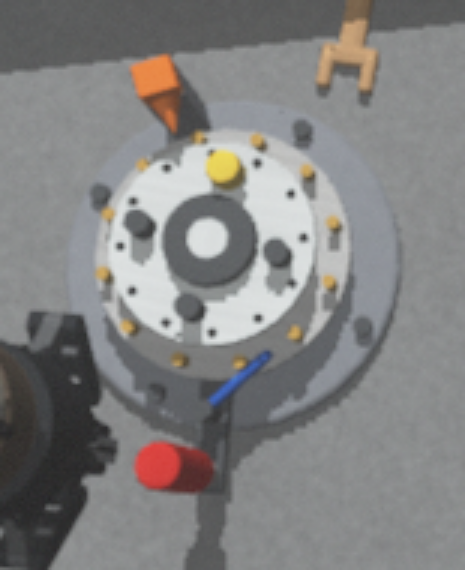

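The lever sprang back to rest (measured 0°). The nut is 31° short of the pointer after a full stroke, so one more stroke should do it.

Call:
apply_moves --moves '[[[-2, 8, 0, -1], [-1, 8, 0, -1], [-1, 9, 0, -4], [-1, 10, 0, -4.2], [-1, 10, 0, -4.2], [-1, 10, 0, -4.2], [-1, 10, 0, -4.2], [-1, 10, 0, -4.2], [-1, 10, 0, -4], [-1, 8, 0, -3]]]'

```text
clock: 8.75
eef_pos: [0.5147, 0.1472, 0.1072]
tool_rot: [0.964, 0.265, 0.005, -0.014]
ft_force: [0.7, 4.4, -2.0]
grip_width: 0.0
```

```bash
python3 look.py
```

```text
tool ang from rest lever 25.250040313150123 r 0.13206671851825963 z 0.10720006167706718 yaw-lever0 33.94882090587452 F [0.1 2.9 0.2] t 8.85
scene grip 327.7 182 367 lever ang 35.24754355465677 0.13416173754202237
nut ang -7.076820310181052 0.04083184508787364
```

Call:
apply_moves --moves '[[[-1, 3, 0, -2], [-1, 3, 0, -2], [0, 2.5, 0, -1], [0, 2.5, 0, -1], [0, 2.5, 0, -1], [0, 2, 0, 0], [0, 2, 0, 0], [0, 2, 0, 0], [0, 2, 0, 0], [0, 2, 0, 0]]]'

```text
clock: 9.85
eef_pos: [0.5198, 0.1335, 0.1074]
tool_rot: [0.945, 0.326, 0.003, -0.025]
ft_force: [-4.8, 7.3, 4.0]
grip_width: -0.0
```

```bash
python3 look.py
```

```text
tool ang from rest lever 31.234729088844006 r 0.13308813964706784 z 0.107427369566565 yaw-lever0 41.42071340707022 F [-4.9  8.9  3. ] t 9.95
scene grip 321.6 184 370 lever ang 41.67730292797353 0.1354943247569546
```

Again at the stop (41.7°, about 10 N). Now I let the lever spring back.

Call:
apply_moves --moves '[[[1, -8, 0, 3], [2, -12, 0, 5], [2, -12, 0, 5], [2, -12, 0, 5], [2, -12, 0, 5], [2, -12, 0, 5], [2, -12, 0, 5], [2, -12, 0, 5], [1, -12, 0, 4], [0, -12, 0, 0]]]'

```text
clock: 10.95
eef_pos: [0.5084, 0.2424, 0.1104]
tool_rot: [0.998, -0.055, -0.002, -0.017]
ft_force: [0.3, -0.4, -0.0]
grip_width: 0.0003
```

Call:
apply_moves --moves '[[[0, -5, -8, 0], [0, -5, -12, 0], [0, 0, -12, 0], [0, 0, -12, 0], [0, 0, -12, 0], [0, 0, -12, 0], [0, 0, -12, 0], [0, 0, -8, 0], [0, 0, 0, 0], [0, 0, 0, 0]]]'

```text
clock: 11.95
eef_pos: [0.512, 0.2461, 0.2077]
tool_rot: [0.998, -0.053, 0.001, -0.014]
ft_force: [-0.8, 0.7, 0.7]
grip_width: 0.0
```

```bash
python3 -c "
from look import *
s,t=status(); cv2.imwrite('pics/c4.png',cv2.resize(np.hstack([t['color'][110:300,115:270,::-1],s['color'][120:310,300:455,::-1]]),None,fx=2.5,fy=2.5))"
```

```text
tool ang from rest lever -18.486798307034746 r 0.13556956685812646 z 0.2072408206079775 yaw-lever0 -2.659100494877812 F [ 0.4  0.3 -1.2] t 12.05
scene grip 364.3 178 360 lever ang 0.07556509118649046 0.13002589950854185
nut ang -0.9251044234718506 0.04124730795865599
```

View pics/c4.png

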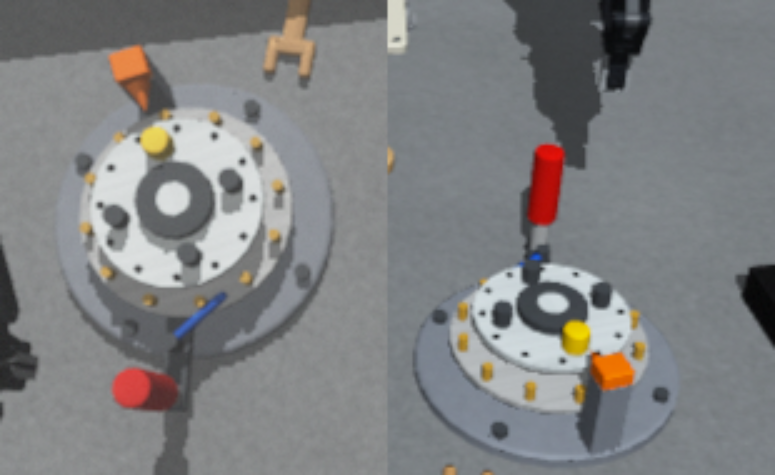

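The nut stands at the pointer in both views (-0.9°). The lever is at rest and the gripper is clear of everything.

```bash
python3 -c "
from workcell import workorder; print(workorder.job_done())"
```

```text
the job is handed in; nothing more can be done
None
```

The brake disc's yellow nut now stands at the orange pointer, about 1° short by the camera, well inside the 5° allowed. I pushed the red-gripped lever through two full strokes with the closed fingers. Each one reached about 41.7° of the 42° travel, with the push force rising to about 10–12 N at the stop.

- **Nut:** it started about 65° short, stood 31° short after the first stroke, and 0.9° short after the second.
- **Lever:** it sprang back to rest after each stroke, measured at 0.0° and then 0.1°.
- **Robot:** it was raised clear before I handed the job in, with about zero force on the tool. The clock read 12 s.
- **Not touched:** I moved the disc only by its lever, and the arm never worked near the sprocket's stand. I did not take a final close look at that stand.

Nothing failed. The only disagreement was 2 mm or less between the measured points and the stand's given dimensions, plus a 5 mm low lever radius in the last scene reading (130 mm instead of 135 mm). I put that down to pixel resolution.

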